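# Move a snapped-in plug-in filter to the other dock

### The job

Move the plug-in filter from the dock it is snapped into over to the empty dock: pinch its two sprung latch tabs together to free it, draw it straight up and out without forcing it, and plug it gently into the empty dock until it is fully home with both latches sprung out. The empty socket floats on its base and may sit a few millimetres off centre, so feel for its mouth rather than pushing the filter down on the rim. Leave everything else on the bench where it is, and let go at the end.

Things in the scene. Friction and masses are not known exactly. Their poses are not given: they have to be found in the camera images.
- filter: the plug-in filter, about 0.21 kg; in mm, 85 high: black foot 34 (its x) x 54.5 (its y) x 14 high; on it an aluminium body, 33.5 x 53.5 up to 46, then 30 x 26 up to 66, with brass tuning screws to 68; a black latch tab stands in a slot at either end. Origin: centre of the underside; z up, y from tab to tab. Latched, its underside is 19.5 above the bench. It fits either end first
- filter_pads (a point): point on the filter's axis, 70 above its underside, midway between the ribbed finger pads at the tops of the tabs. The pads are 18 wide (x), reach from 55 to 85 above the underside and flare out: 53 over their outsides at the bottom, 62 at the top; fully pinched they stand upright, 40 over the outsides. Axes as the filter's
- latch_left (a joint): tab at the filter's +y end, hinged on the foot (14 above the underside), rad: 0 sprung out, 0.16 fully pinched. A barb on its outside, flat top 40 above the underside, hooks under the socket's strike and clears it from about 0.13. 1 to 4 N on the pad pinches it: the lightest grip is ample. Unpinched, its sloping underside can snap in but tends to bind
- latch_right (a joint): the same for the tab at the filter's -y end
- dock_full: the dock that holds the filter at the start: grey docking station fixed to the bench (sizes in mm): base plate 124 (x) x 112 (y) x 10 high, with a rectangular socket, 47.5 (x) x 68 (y) outside, standing on it. Origin: centre of the plate's underside, on the bench; x the socket's narrow way, y its long way, z up
- dock_full_rim (a point): centre of this dock's socket at the height of its rim, 67.5 above the bench (the latched filter's finger pads begin 7 above it). Mouth and strikes as in the other dock. Axes as the dock's
- dock_empty: the empty dock: grey docking station fixed to the bench (sizes in mm): base plate 124 (x) x 112 (y) x 10 high, with a rectangular socket, 47.5 (x) x 68 (y) outside, standing on it. Origin: centre of the plate's underside, on the bench; x the socket's narrow way, y its long way, z up
- dock_empty_rim (a point): point over the centre of the empty dock's plate at rim height, 67.5 above the bench. Mouth 35.5 (x) x 56 (y), widened by a lead-in of 1.5 a side. The socket floats: its true centre lies anywhere up to 5 from here along x and up to 5 along y, unmeasured; about 1.5 N sideways slides it. A foot within 1.5 of its centre both ways slips in; else it stands on the rim
- dock_empty_floor (a point): point over the centre of the plate, 19.5 above the bench: height of the latched filter's underside. A sprung contact plate pushes the filter up: 2 N when first met, underside 29 above the bench; 4 N when latched; hard stop at 17. The strikes, edges of the windows in the socket's narrow ends, are 59.5 above the bench. Unlatched, the filter rises again
- screwdriver: screwdriver lying between the docks, 160 long (bystander; leave alone). Origin: middle of its underside
- mouse: white computer mouse, 100 x 56 x 33 (bystander; leave alone). Origin: middle of its underside
- plain_filter: plain aluminium filter block with a brass connector at either end and no latches, 32 x 60 x 40, not to be used (bystander; leave alone). Origin: middle of its underside
- attenuator0: small steel attenuator barrel standing on end, 19 across, 44 high (bystander; leave alone). Origin: middle of its underside
- attenuator1: a second such barrel (bystander; leave alone). Origin: middle of its underside
- multimeter: black hand-held multimeter lying flat, 170 x 82 x 36 (bystander; leave alone). Origin: middle of its underside
- mug: white mug, 80 across, 92 high (bystander; leave alone). Origin: middle of its underside
There are look-alikes about, which are no part of the job. What is shaped like the filter but purple is not meant.

How it is judged (in metres and radians):
On the way, in this order (a step that is already met when the one before it is completed fails the run):
1. both latch tabs are pinched in while the filter is still in its first dock (value of joint each of latch_left, latch_right above 0.11 rad and z of filter in the frame of dock_full below 0.05 m and horizontal distance between filter and dock_full below 0.01 m), for 0.05 s.
2. the filter is drawn up clear of its first dock (z of filter in the frame of dock_full above 0.07 m), for 0.1 s.
At the end, for the whole second after the job is handed in: the filter rests upright (tilt < 0.06 rad) in the dock that was empty, fully home: underside 12 to 22.5 mm above the bench, axis within 10 mm of the dock's centre, y axis within 0.1 rad of the dock's either way round, both latches out (< 0.03 rad) (z of filter in the frame of dock_empty between 0.012 and 0.0225 m and horizontal distance between filter and dock_empty below 0.01 m and angle between the y axis of filter and the y axis of dock_empty, either way round below 0.1 rad and angle between filter's own z axis and vertical below 0.06 rad and value of joint each of latch_left, latch_right below 0.03 rad and linear speed of filter below 0.01 m/s); the robot touches nothing.
It fails at once if the filter is yanked or pried in its first dock (more than 35 N between them) (contact force between filter and dock_full above 35 N).
It fails at once if the filter is forced onto or into the empty dock (more than 35 N between them) (contact force between filter and dock_empty above 35 N).
It fails at once if something else on the bench is shifted by more than 20 mm (distance of any of screwdriver, mouse, plain_filter, attenuator0, attenuator1, multimeter, mug from where it was at the start of the episode above 0.02 m).
It also fails if it takes over 72 s, if anything falls off the work surface, if the arm or the gripper's body presses on something with over 40 N, if the wrist force passes 120 N, or if a joint passes its speed limit or range.

### The arm

A 6-joint arm with a two-finger parallel gripper is mounted at the origin on the work surface. World frame = base frame: x ahead of the robot, y to its left, z up, the work surface at z = 0. Lengths are in m, angles in degrees, forces in N, time in s.
With the tool pointing down it reaches from about 0.4 to 0.825 m from the base axis. Payload 7 kg.
Tool frame: the origin (TCP) lies at the very end of the fingers, on their centre line; the grasp point (between the pads) lies 19 mm behind it (r.hold_point_z is the distance from the TCP to the grasp point, in m); z points along the fingers, y is the direction in which the jaws open and shut (so a half turn about z gives the same grasp; the last joint's range is limited). The gripper opens to 88 mm and grips with 3 to 60 N. Pads are 19 mm wide; open, the fingers measure 130 mm over their backs; the gripper's body (78 mm by 193 mm) begins 47 mm behind the grasp point.
Start: joints at [83.715, 20.546, 0.682, 0, -70.136, -16.507], TCP at [0.261, 0.622, 0.227] pointing down, gripper open.
Joint ranges: [-176.03, 176.03], [-82.01, 121.73], [-58.28, 71.71], [-173.87, 95.51], [-174.79, -0.11], [-173.66, 173.66]. Speed limits (degrees/s): [136.94, 136.94, 172.46, 180, 180, 180].

### API

Orientations are given as [roll, pitch, yaw] about the fixed x, y, z axes, in that order (R = Rz(yaw) Ry(pitch) Rx(roll)).
In Python, from plant import r gives the robot as it stands. The module is installed in compiled form; this text tells all that it offers.
- The arm moves only by the shell command python3 -m inch 'ROWS' [FORCE]. ROWS is text: rows parted by semicolons, each of 7 numbers parted by spaces: the shift along the tool's x, y, z in m, then the turn, a rotation vector about the tool's x, y, z in rad, then the opening, from 0 (shut) to 1 (fully open). In form: tx ty tz ax ay az jaw; .... A call has 1 to 20 rows; each row shifts and turns the commanded pose from where the row before left it, along the tool's axes as they then stand; what a row does not reach is not made up. A row lasts 1/12 s, in which the tool goes at most 41.7 mm and 7.16 degrees, less where a joint would pass 70% of its speed; a pose out of reach is approached as far as the arm can. A call with a gripper value outside its range is refused whole. The fingers move at their own pace and stop on an object; FORCE is the grip in N (left out, the last holds). Time passes only in rows, so rows that do not move let the fingers close. It gives the time, the measured TCP pose, the force and the opening at its end, in the units of the state.
- r.get_state(): the state, without advancing time (a new reading comes with each control period).
- r.capture(name): name is "side" or "top"; returns the picture (400x640x3 uint8, red, green, blue); there is no depth.
- r.camera_params(name): a dict with "vfov" (degrees; the focal length in pixels is half the picture's height over the tangent of half this angle, whatever the lens; pixels are square), "cx", "cy" (the principal point, pixels), "R" (3x3) and "t" (3): a world point X has camera coordinates R X + t. Camera axes: x right, y down, z forward; pixel columns grow to the right and rows downward; lengths in m; the calibration is good to about 2 mm. A picture is of the moment at which its call begins. camera_params takes no time and is no camera call.
- r.close_job(): hands the job in, once; it reports no verdict.
Trained networks look in the newest picture that a camera, given by its name, has taken for a name from the list of things; names that differ only in an ending like _2 or _b are one class to them, and where a whole thing is asked for, a point or a joint stands for the part that bears it (a point fixed in the world has none). Each returns a list of dicts, best first, with "p" (0 to 1); they miss things now and then, are a little off and sometimes report something else, mostly with a low value. They report only what shows in the picture. A call takes as long as a camera call. They do not tell look-alikes from the thing itself.
- r.recognise(target, camera): "xy" ([column, row] in pixels, amid what is visible of it).
The state is a dict: "time_s": time; "joints": joint angles; "qd": joint speeds; "joint_torque": joint torques, N m; "tcp_pos": TCP position; "eef_rot": TCP orientation; "contact_force": force on the tool from outside, world axes, zero at the start; "moment": the same for the moment, N m; "gripper_width": finger opening in m.
Only numpy, scipy, OpenCV 4.12 (cv2) and the standard library are available. Lean on these libraries where they do the work, as an engineer would, in place of code of your own. Each camera call takes 0.05 s, during which the arm holds its last target.

## Working session

There is one attempt and no reset: what is moved stays moved. The work goes in short steps, Python scripts to look and compute and a shell command to move; the robot and the scene stay as the last step left them, time stands still between calls to the robot, and variables do not carry over. Pictures are saved under pics/ and viewed, and the job is handed in when it is done.

```bash
mkdir -p pics; ls; python3 - <<'E'
from plant import r
import cv2
for c in("side","top"):
    im=r.capture(c); cv2.imwrite(f"pics/{c}0.png",im[:,:,::-1]); print(c,r.camera_params(c))
    for n in ["filter","filter_pads","dock_full","dock_empty","dock_empty_rim","dock_full_rim","screwdriver","plain_filter"]:
        print(c,n,[(([round(v) for v in d["xy"]]),round(d["p"],2)) for d in r.recognise(n,c)])
print(r.get_state(), r.hold_point_z)
E
```

```text
pics
side {'vfov': 52.61199852091059, 'cx': 322.4929992494565, 'cy': 200.4491186928065, 'R': array([[ 8.22110481e-01, -5.69327982e-01,  7.89198675e-05],
       [-2.92704696e-01, -4.22784920e-01, -8.57657783e-01],
       [ 4.88321941e-01,  7.05066352e-01, -5.14220888e-01]]), 't': array([-0.47706451,  0.24070848,  0.81012398])}
side filter [([312, 182], 0.87), ([268, 184], 0.73), ([217, 213], 0.67)]
side filter_pads [([267, 188], 0.72), ([306, 185], 0.63), ([257, 177], 0.59), ([218, 212], 0.56)]
side dock_full [([265, 204], 0.67)]
side dock_empty [([328, 273], 0.72)]
side dock_empty_rim [([328, 277], 0.83)]
side dock_full_rim [([270, 206], 0.78)]
side screwdriver [([288, 236], 0.63)]
side plain_filter [([417, 228], 0.75), ([288, 237], 0.57)]
top {'vfov': 46.3812447444514, 'cx': 312.412010953475, 'cy': 211.23603385114137, 'R': array([[ 0.02550099, -0.9996327 ,  0.00917422],
       [-0.98503566, -0.0266913 , -0.1702713 ],
       [ 0.17045363, -0.00469484, -0.98535451]]), 't': array([-0.00387843,  0.58815902,  1.24582249])}
top filter [([259, 191], 0.82), ([253, 241], 0.72), ([246, 294], 
[... 320 characters left out ...]
 0.81), ([262, 250], 0.43)]
{'time_s': 0.9, 'joints': array([ 8.37148438e+01,  2.05456291e+01,  6.81109970e-01,  1.16203119e-03,
       -7.01373465e+01, -1.65044351e+01]), 'qd': array([-0.05701167,  0.00870538, -0.0625967 , -0.05753651, -0.00862318,
        0.00157627]), 'joint_torque': array([ 7.37429309e-04, -5.82356000e+01,  2.93301201e+01,  7.00212613e+00,
        1.24348895e-02, -2.44440065e-05]), 'tcp_pos': array([0.26150089, 0.62224952, 0.2265667 ]), 'eef_rot': array([ 1.79998522e+02, -1.57787228e-03, -2.27891964e+01]), 'contact_force': array([ 1.2937232 , -0.92321065, -0.33858053]), 'moment': array([-0.04294807, -0.05222967,  0.07540433]), 'gripper_width': 0.08757107360621132} 0.0188
```

View pics/side0.png

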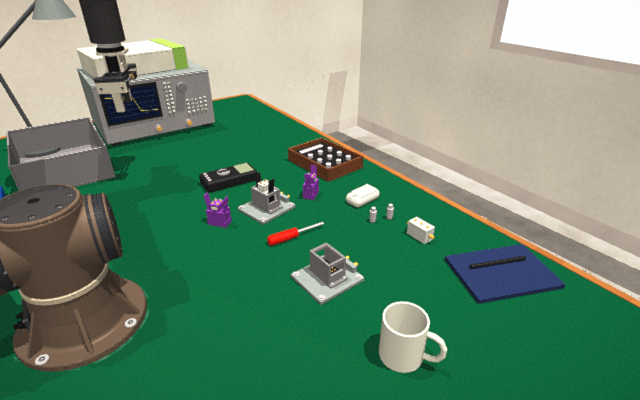

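View pics/top0.png

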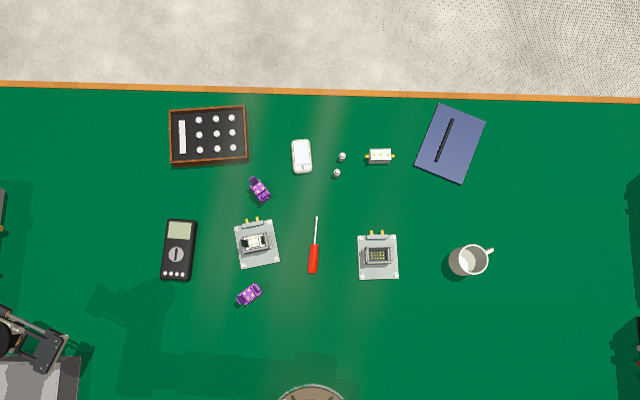

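The side view shows the aluminium filter in its dock at side (266,190) / top (256,242). The purple look-alikes are at side (311,183) and (218,211), and at top (260,189) and (249,294). The plain filter is at top (380,156). I choose the docked one and check it in a close crop.

```bash
python3 - <<'E'
import cv2,numpy as np
a=cv2.imread("pics/top0.png");b=cv2.imread("pics/side0.png")
z=lambda im,x,y,w,h,s:cv2.resize(im[y:y+h,x:x+w],None,fx=s,fy=s,interpolation=cv2.INTER_CUBIC)
t=np.hstack([z(a,228,212,56,60,7),z(a,350,225,54,60,7)]); s=np.hstack([z(b,232,172,70,55,5),z(b,285,235,85,55,5)])
cv2.imwrite("pics/ct.png",t);cv2.imwrite("pics/cs.png",s);print(t.shape,s.shape)
E
```

```text
(420, 770, 3) (275, 775, 3)
```

View pics/ct.png

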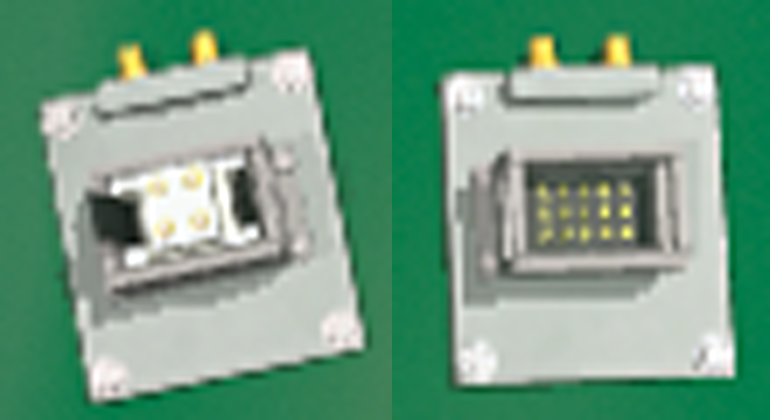

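View pics/cs.png

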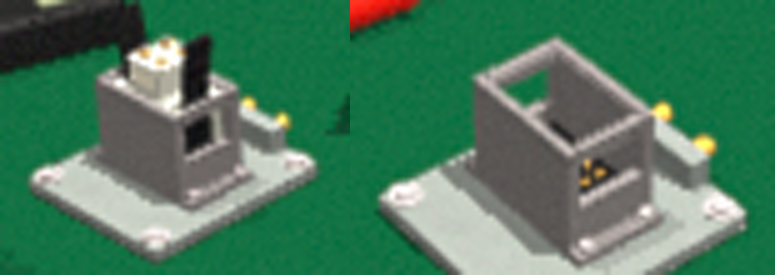

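The left crop confirms the choice: aluminium body, brass screws, two black tabs, seated in the dock. Next I fit the dock poses from corners.

```bash
cat > h.py <<'E'
import numpy as np,cv2
from plant import r
from scipy.optimize import least_squares
P={c:r.camera_params(c) for c in("side","top")}
def proj(c,X):
    p=P[c];f=200/np.tan(np.radians(p["vfov"]/2));q=np.atleast_2d(X)@p["R"].T+p["t"]
    return np.c_[p["cx"]+f*q[:,0]/q[:,2],p["cy"]+f*q[:,1]/q[:,2]]
def box(x,y,a,w,d,z):
    c,s=np.cos(a),np.sin(a)
    L=np.array([[1,1],[1,-1],[-1,-1],[-1,1]])*[w/2,d/2]  # TL,TR,BR,BL in top view
    return np.c_[x+c*L[:,0]-s*L[:,1],y+s*L[:,0]+c*L[:,1],np.full(4,z)]
E
python3 - <<'E'
from h import *
ct=lambda u,x0,y0,off,s:[x0+(u[0]-off+.5)/s-.5,y0+(u[1]+.5)/s-.5]
for n in P: print(n,(-P[n]["R"].T@P[n]["t"]).round(3))
obs={"full":{"top":{i:ct(u,228,212,0,7) for i,u in enumerate([(40,105),(310,50),(367,347),(92,402)])},
 "side":{}},
"empty":{"top":{i:ct(u,350,225,392,7) for i,u in enumerate([(443,75),(714,67),(735,378),(456,385)])},"side":{}}}
sidepts={"full":[ct(u,232,172,0,5) for u in[(30,183),(317,165),(155,250)]],"empty":[ct(u,285,235,350,5) for u in[(380,195),(745,215)]]}
T=cv2.imread("pics/top0.png");S=cv2.imread("pics/side0.png")
res={}
for k in obs:
  def f(v,cams=("top","side")):
    B=box(*v,.124,.112,.010);e=[]
    if "top" in cams:
      p=proj("top",B);e+=[p[i]-np.array(o) for i,o in obs[k]["top"].items()]
    if "side" in cams:
      p=proj("side",B)
      for o in sidepts[k]:
        d=p-np.array(o);e.append(d[np.argmin((d**2).sum(1))])
    return np.ravel(e)
  for cams in (("top",),("top","side")):
    s=least_squares(f,[.45,.15 if k=="full" else -.15,0],kwargs=dict(cams=cams));print(k,cams,s.x.round(4),np.degrees(s.x[2]).round(2),s.fun.round(1))
  res[k]=s.x
def draw(im,c,x0,y0,w,h,s,v):
  o=cv2.resize(im[y0:y0+h,x0:x0+w],None,fx=s,fy=s,interpolation=cv2.INTER_CUBIC)
  for B,col in((box(*v,.124,.112,.01),(0,0,255)),(box(*v,.0475,.068,.0675),(255,0,0)),(box(*v,.0355,.056,.0675),(255,255,0))):
    p=((proj(c,B)-[x0,y0]+.5)*s-.5)
    cv2.polylines(o,[np.round(p).astype(int)],True,col,1)
  return o
cv2.imwrite("pics/ot.png",np.hstack([draw(T,"top",228,212,56,60,7,res["full"]),draw(T,"top",350,225,54,60,7,res["empty"])]))
cv2.imwrite("pics/os.png",np.hstack([draw(S,"side",232,172,70,65,5,res["full"]),draw(S,"side",285,235,85,65,5,res["empty"])]))
np.save("res.npy",np.array([res["full"],res["empty"]]))
E
```

```text
side [ 0.067 -0.741  0.623]
top [0.367 0.018 1.328]
full ('top',) [0.4977 0.1671 0.2265] 12.98 [-0.1 -0.3  0.  -0.1  0.1  0.1  0.   0.3]
full ('top', 'side') [0.4982 0.1668 0.23  ] 13.18 [-0.1 -0.4  0.1 -0.4  0.2 -0.1  0.3  0.2 -0.8 -0.7  0.1 -0.2 -0.2  0.6]
empty ('top',) [ 0.4699 -0.1753  0.0553] 3.17 [-0.3  0.2  0.3  0.2 -0.  -0.3 -0.1 -0.1]
empty ('top', 'side') [ 0.4701 -0.1756  0.0528] 3.03 [-0.1  0.   0.5  0.1  0.1 -0.3 -0.  -0.2 -0.7 -0.1  0.3 -0.3]
```

View pics/ot.png

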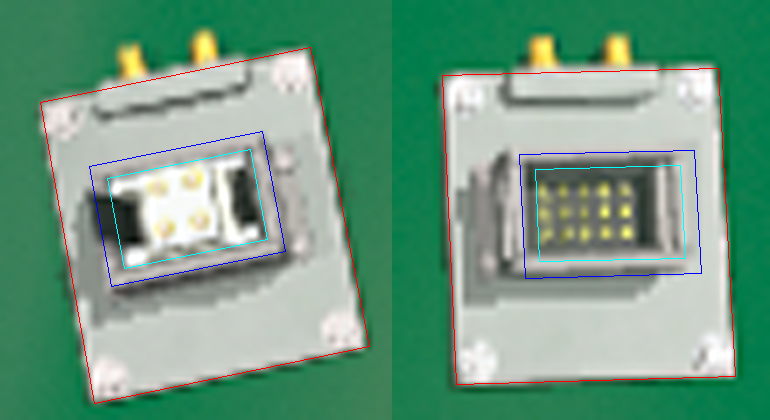

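View pics/os.png

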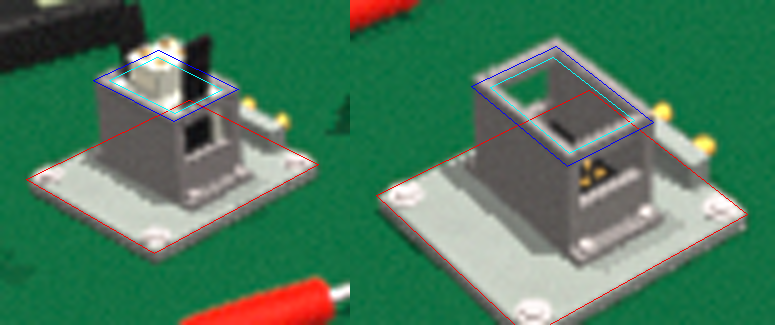

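```bash
python3 - <<'E'
from h import *
ct=lambda u,x0,y0,off,s:[x0+(u[0]-off+.5)/s-.5,y0+(u[1]+.5)/s-.5]
v0=np.load("res.npy")[1]
side=[ct(u,285,235,350,5) for u in[(474,78),(557,38),(655,118),(573,155)]]
top=[ct(u,350,225,392,7) for u in[(508,152),(686,150),(690,270),(512,272)]]
for fit in ("top","side","both"):
  def f(d):
    B=box(v0[0]+d[0],v0[1]+d[1],v0[2],.0475,.068,.0675);e=[]
    if fit!="side":e.append(proj("top",B)-top)
    if fit!="top":
      p=proj("side",B);e.append([ (p-o)[np.argmin(((p-o)**2).sum(1))] for o in np.array(side)])
    return np.ravel(e)
  s=least_squares(f,[0,0]);print(fit,(s.x*1000).round(1),s.fun.round(1))
T=cv2.imread("pics/top0.png");S=cv2.imread("pics/side0.png")
def draw(im,c,x0,y0,w,h,s):
  o=cv2.resize(im[y0:y0+h,x0:x0+w],None,fx=s,fy=s,interpolation=cv2.INTER_CUBIC); 
  v=v0+[*f_x,0]
  for B,col in((box(*v,.0475,.068,.0675),(255,0,0)),(box(*v,.0355,.056,.0675),(255,255,0))):
    cv2.polylines(o,[np.round((proj(c,B)-[x0,y0]+.5)*s-.5).astype(int)],True,col,1)
  return o
f_x=s.x
cv2.imwrite("pics/oe.png",np.hstack([draw(T,"top",360,235,36,36,11),draw(S,"side",305,235,50,50,7.92)]))
E
```

```text
top [0.9 4.1] [ 0.  -0.  -0.4 -0.4  0.1  0.   0.3  0.4]
side [4.1 3.5] [ 0.1  0.1  0.4  0.2  0.2 -0.8 -0.6  0.6]
both [2.7 3.5] [ 0.3 -0.7 -0.1 -1.1  0.3 -0.6  0.5 -0.2 -0.4  0.3 -0.2  0.4 -0.3 -0.6
 -1.2  0.8]
```

View pics/oe.png

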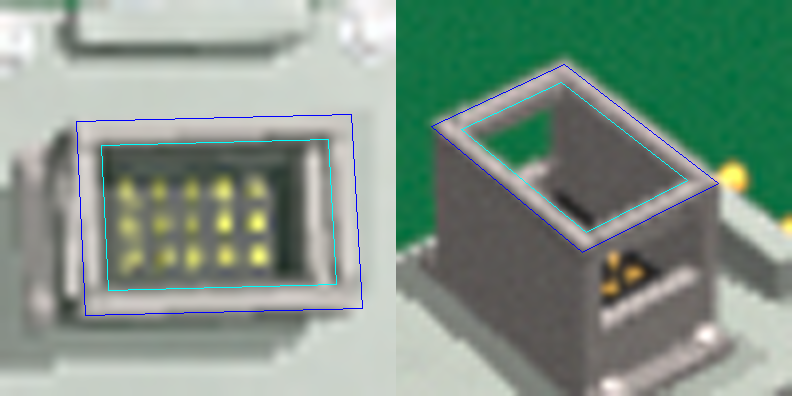

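```bash
python3 -m inch '0 0 0 0 0 -0.1045 1; 0 0 0 0 0 -0.1045 1; 0 0 0 0 0 -0.1045 1; 0 0 0 0 0 -0.1045 1; 0 0 0 0 0 -0.1045 1; 0 0 0 0 0 -0.1045 1; 0.009 0.0355 0 0 0 0 1; 0.009 0.0355 0 0 0 0 1; 0.009 0.0355 0 0 0 0 1; 0.009 0.0355 0 0 0 0 1; 0.009 0.0355 0 0 0 0 1; 0.009 0.0355 0 0 0 0 1; 0.009 0.0355 0 0 0 0 1; 0.009 0.0355 0 0 0 0 1; 0.009 0.0355 0 0 0 0 1; 0.009 0.0355 0 0 0 0 1; 0.009 0.0355 0 0 0 0 1; 0.009 0.0355 0 0 0 0 1; 0.009 0.0355 0 0 0 0 1; 0.009 0.0355 0 0 0 0 1' 5
```

```text
time_s: 2.57
tcp_pos: [0.4976, 0.1652, 0.227]
eef_rot: [-180.0, -0.0, 13.1]
contact_force: [0.7, 1.4, -0.7]
gripper_width: 0.0878
```

```bash
python3 -m inch '0 0 0.025 0 0 0 1; 0 0 0.025 0 0 0 1; 0 0 0.025 0 0 0 1; 0 0 0.02 0 0 0 1; 0 0 0 0 0 0 1; 0 0 0 0 0 0 1' 5; python3 - <<'E'
from h import *
s=r.get_state();print(s["tcp_pos"],s["eef_rot"],s["contact_force"])
o=[]
for c,x0,y0 in(("side",232,130),("top",210,200)):
    im=r.capture(c)[:,:,::-1];o.append(cv2.resize(im[y0:y0+95,x0:x0+80],None,fx=5,fy=5,interpolation=cv2.INTER_CUBIC))
cv2.imwrite("pics/g1.png",np.hstack(o))
E
```

```text
time_s: 3.07
tcp_pos: [0.4969, 0.1665, 0.1313]
eef_rot: [179.9, 0.1, 13.1]
contact_force: [1.1, -0.3, 0.8]
gripper_width: 0.0873
[0.4968607  0.16652167 0.13126888] [1.79934983e+02 9.79719343e-02 1.31376681e+01] [ 1.10081565 -0.25834931  0.7661194 ]
```

View pics/g1.png

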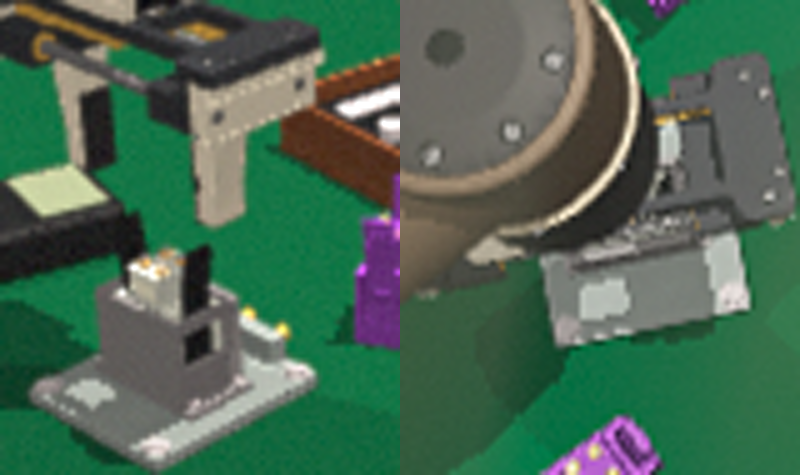

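```bash
python3 -m inch '0.001 0 0.02 0 0 0 1; 0 0 0.02 0 0 0 1; 0 0 0.01 0 0 0 1; 0 0 0.0085 0 0 0 1; 0 0 0 0 0 0 0.8; 0 0 0 0 0 0 0.8; 0 0 0 0 0 0 0.8' 5
```

```text
time_s: 3.75
tcp_pos: [0.4988, 0.1676, 0.0741]
eef_rot: [-180.0, -0.1, 13.2]
contact_force: [0.3, 0.5, 0.1]
gripper_width: 0.0736
```

```bash
python3 -m inch '0 0 0.001 0 0 0 0.7; 0 0 0 0 0 0 0.65; 0 0 0 0 0 0 0.6; 0 0 0 0 0 0 0.6' 5; python3 -m inch '0 0 0 0 0 0 0.4; 0 0 0 0 0 0 0.4; 0 0 0 0 0 0 0.4; 0 0 0 0 0 0 0.4;0 0 0 0 0 0 0.4;0 0 0 0 0 0 0.4' 5;
```

```text
time_s: 4.08
tcp_pos: [0.4984, 0.1673, 0.0726]
eef_rot: [-180.0, -0.1, 13.1]
contact_force: [-0.2, -0.3, 1.5]
gripper_width: 0.0536
time_s: 4.58
tcp_pos: [0.4982, 0.1671, 0.0721]
eef_rot: [180.0, -0.0, 13.1]
contact_force: [2.6, -1.5, 0.6]
gripper_width: 0.0401
```

```bash
python3 -m inch '0 0 0 0 0 0 0.35; 0 0 0 0 0 0 0.35; 0 0 -0.002 0 0 0 0.35; 0 0 -0.003 0 0 0 0.35; 0 0 -0.003 0 0 0 0.35; 0 0 0 0 0 0 0.35' 14; python3 - <<'E'
from h import *
s=r.get_state();print(s["tcp_pos"],s["contact_force"],s["moment"],s["gripper_width"])
im=r.capture("side")[:,:,::-1];cv2.imwrite("pics/g2.png",cv2.resize(im[130:225,232:312],None,fx=6,fy=6,interpolation=cv2.INTER_CUBIC))
E
```

```text
time_s: 5.08
tcp_pos: [0.4981, 0.1671, 0.0806]
eef_rot: [-180.0, -0.0, 13.1]
contact_force: [0.8, -0.5, -0.6]
gripper_width: 0.0389
[0.49806961 0.16712189 0.08058967] [ 0.758016   -0.51797222 -0.611043  ] [-0.22126292 -0.31767834 -0.02030625] 0.03888985836160357
```

View pics/g2.png

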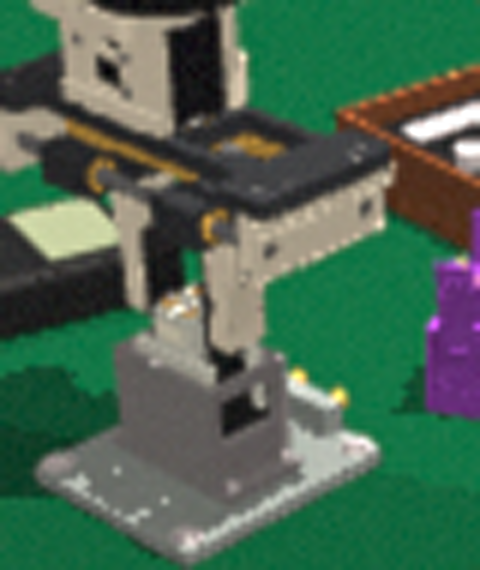

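The pinched filter is rising with almost no force: body top near crop (180,305), tabs upright between the fingers. I carry on upward.

```bash
python3 -m inch '0 0 -0.004 0 0 0 0.35; 0 0 -0.004 0 0 0 0.35; 0 0 -0.005 0 0 0 0.35; 0 0 -0.006 0 0 0 0.35; 0 0 -0.007 0 0 0 0.35; 0 0 -0.008 0 0 0 0.35; 0 0 -0.01 0 0 0 0.35; 0 0 -0.01 0 0 0 0.35; 0 0 -0.012 0 0 0 0.35; 0 0 -0.012 0 0 0 0.35;  0 0 -0.012 0 0 0 0.35; 0 0 0 0 0 0 0.35; 0 0 0 0 0 0 0.35' 14; python3 - <<'E'
from h import *
s=r.get_state();print(s["tcp_pos"],s["contact_force"],s["moment"],s["gripper_width"])
im=r.capture("side")[:,:,::-1];cv2.imwrite("pics/g3.png",cv2.resize(im[100:225,232:312],None,fx=4.8,fy=4.8,interpolation=cv2.INTER_CUBIC))
E
```

```text
time_s: 6.22
tcp_pos: [0.4984, 0.1675, 0.171]
eef_rot: [-179.9, -0.1, 13.1]
contact_force: [-0.0, 0.2, -3.3]
gripper_width: 0.0391
[0.49840403 0.16746108 0.17102162] [-0.02411281  0.21037336 -3.30191267] [-0.06810353  0.05707879  0.00968702] 0.0391285111494713
```

View pics/g3.png

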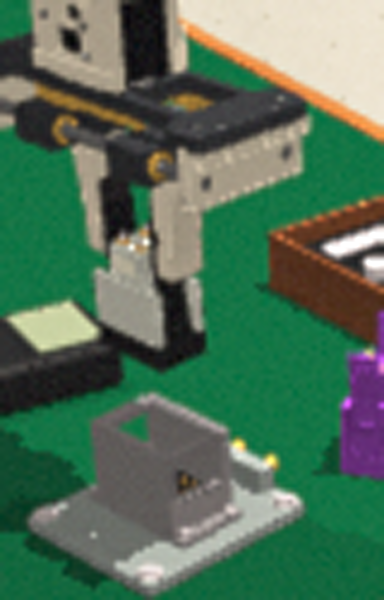

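```bash
python3 -m inch '0 0 0 0 0 0.0879 0.35; 0 0 0 0 0 0.0879 0.35; -0.0036 0.01 0 0 0 0 0.35; -0.0036 0.02 0 0 0 0 0.35; -0.0036 0.03 0 0 0 0 0.35; -0.0036 0.03 0 0 0 0 0.35; -0.0036 0.03 0 0 0 0 0.35; -0.0036 0.03 0 0 0 0 0.35; -0.0036 0.03 0 0 0 0 0.35; -0.0036 0.03 0 0 0 0 0.35; -0.0036 0.03 0 0 0 0 0.35; -0.0036 0.03 0 0 0 0 0.35; -0.0036 0.03 0 0 0 0 0.35; -0.0036 0.02 0 0 0 0 0.35; 0 0.01 0 0 0 0 0.35; 0 0.0072 0 0 0 0 0.35; 0 0 0 0 0 0 0.35; 0 0 0 0 0 0 0.35' 14; python3 - <<'E'
from h import *
s=r.get_state();print(s["tcp_pos"],s["contact_force"],s["moment"],s["gripper_width"])
im=r.capture("side")[:,:,::-1];cv2.imwrite("pics/g4.png",cv2.resize(im[155:305,280:380],None,fx=4,fy=4,interpolation=cv2.INTER_CUBIC))
im=r.capture("top")[:,:,::-1];cv2.imwrite("pics/g4t.png",cv2.resize(im[220:295,330:420],None,fx=5,fy=5,interpolation=cv2.INTER_CUBIC))
E
```

```text
time_s: 7.77
tcp_pos: [0.4728, -0.1717, 0.1697]
eef_rot: [-180.0, 0.0, 3.1]
contact_force: [0.1, 0.0, -2.2]
gripper_width: 0.0388
[ 0.47275203 -0.17173431  0.16971651] [ 0.13837052  0.00832457 -2.2049763 ] [ 0.00349535 -0.02536631  0.02879328] 0.038801993330791575
```

View pics/g4.png

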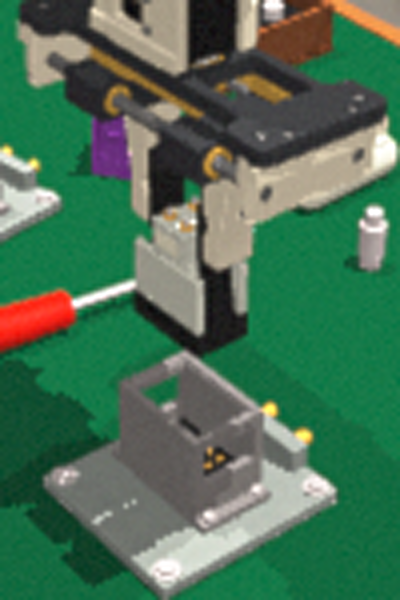

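```bash
python3 -m inch '0 0 0.012 0 0 0 0.35; 0 0 0.014 0 0 0 0.35; 0 0 0.01 0 0 0 0.35; 0 0 0.007 0 0 0 0.35; 0 0 0 0 0 0 0.35; 0 0 0 0 0 0 0.35' 14; python3 - <<'E'
from h import *
s=r.get_state();print(s["tcp_pos"],s["contact_force"],s["moment"],s["gripper_width"])
im=r.capture("side")[:,:,::-1];x,y,_=s["tcp_pos"]
o=cv2.resize(im[195:285,290:370],None,fx=8,fy=8*.8,interpolation=cv2.INTER_CUBIC)
o=cv2.resize(im[210:285,290:370],None,fx=7.5,fy=7.5,interpolation=cv2.INTER_CUBIC)
a=np.radians(3.03)
for B,col in((box(x,y,a,.034,.0545,s["tcp_pos"][2]-.0526),(0,0,255)),(box(x,y,a,.034,.0545,s["tcp_pos"][2]-.0386),(0,128,255)),(box(.4726,-.1719,a,.0475,.068,.0675),(255,0,0))):
    cv2.polylines(o,[np.round((proj("side",B)-[290,210]+.5)*7.5-.5).astype(int)],True,col,1)
cv2.imwrite("pics/g5.png",o)
E
```

```text
time_s: 8.37
tcp_pos: [0.473, -0.1717, 0.127]
eef_rot: [180.0, 0.0, 3.1]
contact_force: [0.6, 0.1, -1.8]
gripper_width: 0.0393
[ 0.47302472 -0.17165998  0.12698653] [ 0.58242728  0.07706338 -1.78504101] [ 0.00072087 -0.0517789   0.01642704] 0.03929595832287582
```

View pics/g5.png

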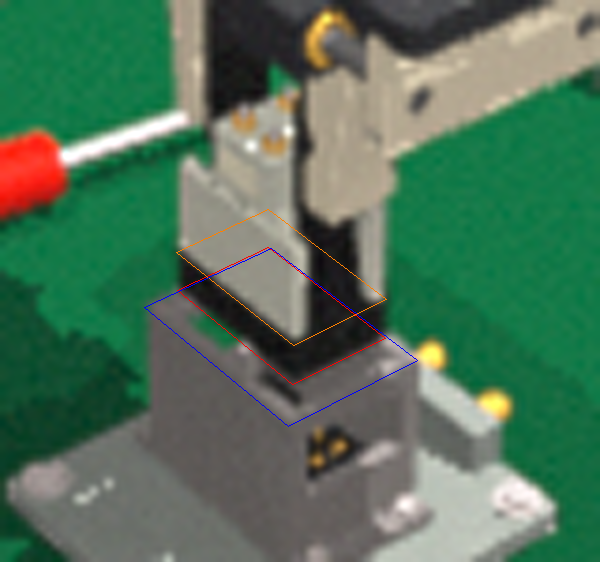

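Overlays match: foot at (290,365), rim corners at (148,307) and (415,360). Now I lower gently and feel for the mouth.

```bash
python3 -m inch '0 0 0.003 0 0 0 0.35; 0 0 0.002 0 0 0 0.35; 0 0 0.001 0 0 0 0.35; 0 0 0 0 0 0 0.35; 0 0 0 0 0 0 0.35' 14;  python3 -m inch '0 0 0.0007 0 0 0 0.35; 0 0 0.0007 0 0 0 0.35; 0 0 0 0 0 0 0.35' 14;python3 -m inch '0 0 0.0007 0 0 0 0.35; 0 0 0.0007 0 0 0 0.35; 0 0 0 0 0 0 0.35'
```

```text
time_s: 8.83
tcp_pos: [0.4729, -0.1719, 0.1211]
eef_rot: [180.0, 0.0, 3.1]
contact_force: [-0.5, 0.8, -1.9]
gripper_width: 0.039
time_s: 9.08
tcp_pos: [0.4729, -0.1719, 0.1196]
eef_rot: [-180.0, 0.0, 3.1]
contact_force: [-1.2, -0.5, -2.4]
gripper_width: 0.039
time_s: 9.33
tcp_pos: [0.4729, -0.1719, 0.1181]
eef_rot: [-180.0, 0.0, 3.1]
contact_force: [-0.0, 0.2, -2.5]
gripper_width: 0.0394
```

No contact yet, about 2 mm below rim height. I continue.

```bash
python3 -m inch '0 0 0.001 0 0 0 0.35; 0 0 0.001 0 0 0 0.35; 0 0 0 0 0 0 0.35';  python3 -m inch '0 0 0.001 0 0 0 0.35; 0 0 0.001 0 0 0 0.35; 0 0 0 0 0 0 0.35'; python3 -m inch '0 0 0.001 0 0 0 0.35; 0 0 0.001 0 0 0 0.35; 0 0 0 0 0 0 0.35'
```

```text
time_s: 9.58
tcp_pos: [0.4728, -0.1719, 0.116]
eef_rot: [-180.0, 0.0, 3.1]
contact_force: [-0.2, 0.4, -2.5]
gripper_width: 0.0389
time_s: 9.83
tcp_pos: [0.4728, -0.1719, 0.114]
eef_rot: [-180.0, 0.0, 3.1]
contact_force: [-0.4, -0.2, -1.9]
gripper_width: 0.0389
time_s: 10.08
tcp_pos: [0.4728, -0.1719, 0.112]
eef_rot: [-180.0, 0.0, 3.1]
contact_force: [-0.3, -0.5, -2.9]
gripper_width: 0.0392
```

```bash
python3 -m inch '0 0 0.002 0 0 0 0.35; 0 0 0.002 0 0 0 0.35; 0 0 0.002 0 0 0 0.35; 0 0 0.002 0 0 0 0.35; 0 0 0 0 0 0 0.35' ;  python3 -m inch '0 0 0.002 0 0 0 0.35; 0 0 0.002 0 0 0 0.35; 0 0 0.002 0 0 0 0.35; 0 0 0.002 0 0 0 0.35; 0 0 0 0 0 0 0.35'; python3 -m inch '0 0 0.002 0 0 0 0.35; 0 0 0.002 0 0 0 0.35; 0 0 0.002 0 0 0 0.35; 0 0 0.002 0 0 0 0.35; 0 0 0 0 0 0 0.35'
python3 - <<'E'
from h import *
im=r.capture("side")[:,:,::-1]
cv2.imwrite("pics/g6.png",cv2.resize(im[210:285,290:370],None,fx=7.5,fy=7.5,interpolation=cv2.INTER_CUBIC))
E
```

```text
time_s: 10.5
tcp_pos: [0.4726, -0.1719, 0.1037]
eef_rot: [-180.0, 0.0, 3.1]
contact_force: [-0.1, -1.6, -3.0]
gripper_width: 0.039
time_s: 10.92
tcp_pos: [0.4726, -0.1719, 0.0957]
eef_rot: [-180.0, 0.0, 3.1]
contact_force: [-0.4, -0.1, -2.7]
gripper_width: 0.0392
time_s: 11.33
tcp_pos: [0.4726, -0.1719, 0.0878]
eef_rot: [-180.0, 0.0, 3.1]
contact_force: [-0.1, 0.1, -3.3]
gripper_width: 0.039
```

View pics/g6.png

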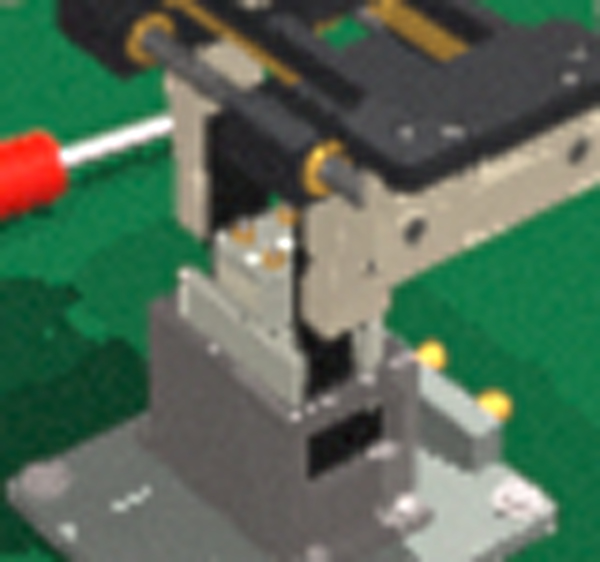

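The foot is inside the socket, black in the window at (345,440). Now the final stroke against the contact plate.

```bash
python3 -m inch '0 0 0.002 0 0 0 0.35; 0 0 0.002 0 0 0 0.35; 0 0 0.002 0 0 0 0.35; 0 0 0.002 0 0 0 0.35; 0 0 0 0 0 0 0.35' ;  python3 -m inch '0 0 0.002 0 0 0 0.35; 0 0 0.002 0 0 0 0.35; 0 0 0.001 0 0 0 0.35; 0 0 0 0 0 0 0.35'; python3 -m inch '0 0 0.001 0 0 0 0.35;0 0 0.001 0 0 0 0.35; 0 0 0 0 0 0 0.35'; python3 -m inch '0 0 0.001 0 0 0 0.35;0 0 0.0007 0 0 0 0.35; 0 0 0 0 0 0 0.35'
python3 - <<'E'
from h import *
im=r.capture("side")[:,:,::-1]
cv2.imwrite("pics/g7.png",cv2.resize(im[210:285,290:370],None,fx=7.5,fy=7.5,interpolation=cv2.INTER_CUBIC))
E
```

```text
time_s: 11.8
tcp_pos: [0.4731, -0.1719, 0.0801]
eef_rot: [180.0, -0.0, 3.1]
contact_force: [0.4, 0.5, -1.0]
gripper_width: 0.0392
time_s: 12.13
tcp_pos: [0.4731, -0.1719, 0.0752]
eef_rot: [180.0, -0.0, 3.1]
contact_force: [0.0, -0.3, 0.7]
gripper_width: 0.039
time_s: 12.38
tcp_pos: [0.4731, -0.1719, 0.0732]
eef_rot: [180.0, -0.0, 3.1]
contact_force: [0.3, -0.8, 1.2]
gripper_width: 0.0392
time_s: 12.63
tcp_pos: [0.4731, -0.1719, 0.0716]
eef_rot: [180.0, -0.0, 3.1]
contact_force: [0.2, -0.1, 1.4]
gripper_width: 0.0391
```

View pics/g7.png

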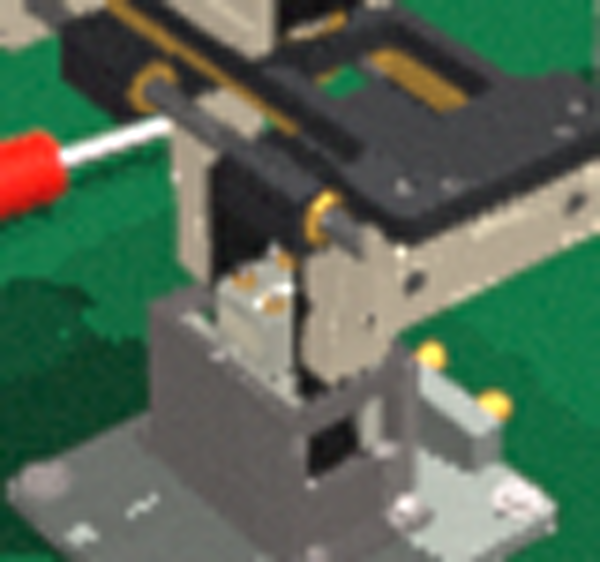

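```bash
python3 -m inch '0 0 0.0005 0 0 0 0.35;0 0 0.0005 0 0 0 0.35; 0 0 0 0 0 0 0.35'; python3 -m inch '0 0 0.0004 0 0 0 0.35; 0 0 0 0 0 0 0.35'; python3 -m inch '0 0 0.0004 0 0 0 0.35; 0 0 0 0 0 0 0.35'
```

```text
time_s: 12.93
tcp_pos: [0.4731, -0.1719, 0.0706]
eef_rot: [180.0, -0.0, 3.1]
contact_force: [0.4, -0.4, 2.9]
gripper_width: 0.0394
time_s: 13.1
tcp_pos: [0.4731, -0.1719, 0.0702]
eef_rot: [180.0, -0.0, 3.1]
contact_force: [-0.1, -1.1, 1.8]
gripper_width: 0.0393
time_s: 13.27
tcp_pos: [0.4731, -0.1719, 0.0698]
eef_rot: [180.0, -0.0, 3.1]
contact_force: [-0.2, -0.0, 2.1]
gripper_width: 0.0391
```

```bash
python3 -m inch '0 0 0 0 0 0 0.5; 0 0 0 0 0 0 0.55; 0 0 0 0 0 0 0.6; 0 0 0 0 0 0 0.65;0 0 0 0 0 0 0.7; 0 0 0 0 0 0 0.8; 0 0 0 0 0 0 1; 0 0 0 0 0 0 1; 0 0 0 0 0 0 1; 0 0 0 0 0 0 1' 5
python3 - <<'E'
from h import *
im=r.capture("side")[:,:,::-1]
cv2.imwrite("pics/g8.png",cv2.resize(im[210:285,290:370],None,fx=7.5,fy=7.5,interpolation=cv2.INTER_CUBIC))
E
```

```text
time_s: 14.1
tcp_pos: [0.4727, -0.1719, 0.0696]
eef_rot: [-180.0, 0.0, 3.1]
contact_force: [-0.5, -0.6, 0.0]
gripper_width: 0.0861
```

View pics/g8.png

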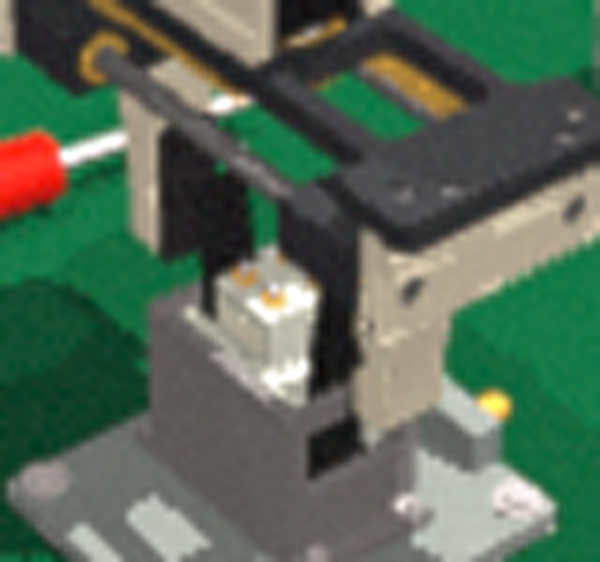

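The tabs are sprung out and the filter has stayed down. I rise clear and check.

```bash
python3 -m inch '0 0 -0.005 0 0 0 1; 0 0 -0.01 0 0 0 1; 0 0 -0.02 0 0 0 1; 0 0 -0.03 0 0 0 1; 0 0 -0.03 0 0 0 1; 0 0 -0.03 0 0 0 1; 0 0.03 -0.03 0 0 0 1; 0 0.04 0 0 0 0 1; 0 0.04 0 0 0 0 1; 0 0.04 0 0 0 0 1; 0 0.04 0 0 0 0 1; 0 0.03 0 0 0 0 1; 0 0 0 0 0 0 1; 0 0 0 0 0 0 1' 5
python3 - <<'E'
from h import *
im=r.capture("side")[:,:,::-1]; t=r.capture("top")[:,:,::-1]
cv2.imwrite("pics/fs.png",im);cv2.imwrite("pics/ft.png",t)
o=cv2.resize(im[220:285,290:370],None,fx=7.5,fy=7.5,interpolation=cv2.INTER_CUBIC)
# body top edges z=46+19.5=65.5mm, step top 85.5mm for latched filter; tab tops 104.5
a=np.radians(3.03)
for w,d,z,c in((.030,.026,.0855,(0,0,255)),(.018,.062,.1045,(255,0,0)),(.0475,.068,.0675,(0,255,255))):
    cv2.polylines(o,[np.round((proj("side",box(.4727,-.1719,a,w,d,z))-[290,220]+.5)*7.5-.5).astype(int)],True,c,1)
o2=cv2.resize(t[235:275,355:400],None,fx=4.4,fy=4.4*65*7.5/(40*4.4)/1,interpolation=cv2.INTER_CUBIC) if 0 else cv2.resize(t[235:275,355:400],None,fx=7.5,fy=7.5)
cv2.imwrite("pics/f1.png",o);cv2.imwrite("pics/f2.png",o2)
a0=cv2.imread("pics/top0.png"); print(r.get_state()["tcp_pos"])
E
```

```text
time_s: 15.32
tcp_pos: [0.484, -0.3926, 0.2243]
eef_rot: [-180.0, 0.0, 2.9]
contact_force: [-0.6, 0.5, 0.6]
gripper_width: 0.0873
[ 0.4843715  -0.39077949  0.22469883]
```

View pics/f1.png

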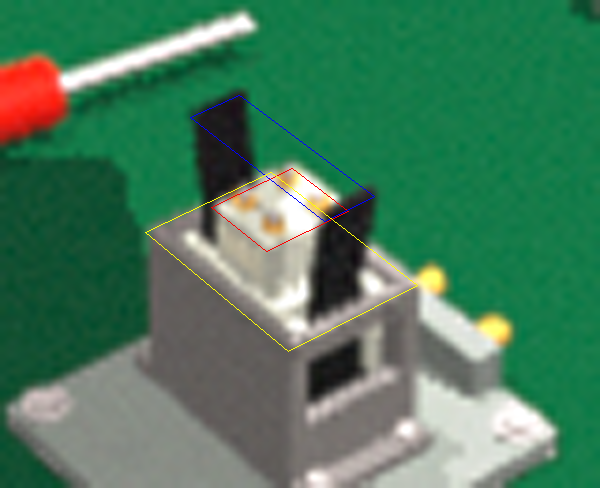

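View pics/ft.png

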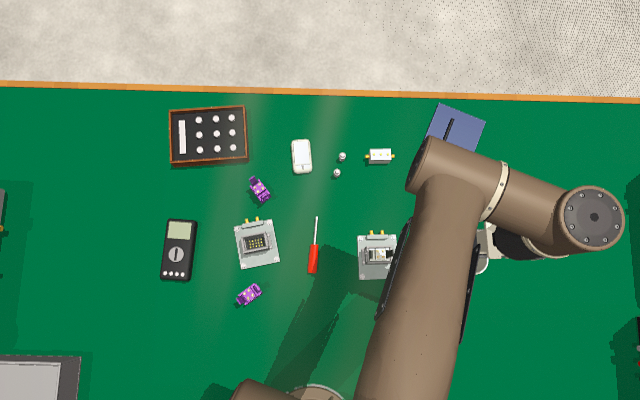

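View pics/f2.png

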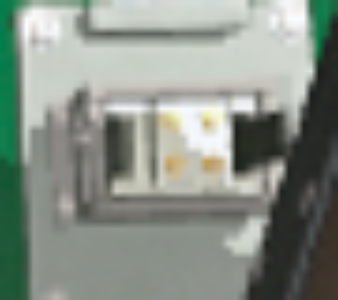

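```bash
python3 -m inch '0 0 0 0 0 0 1; 0 0 0 0 0 0 1; 0 0 0 0 0 0 1'; python3 -c "
from plant import r
print(r.close_job())"
```

```text
time_s: 15.67
tcp_pos: [0.485, -0.3901, 0.2248]
eef_rot: [180.0, -0.0, 3.1]
contact_force: [-0.4, 0.0, 0.2]
gripper_width: 0.0875
the job is handed in; nothing more can be done
None
```

The filter is now plugged into the dock that was empty. I handed the job in at about 15.7 s of the 72 s allowed; no verdict was reported.

**What I did:**
- **Release:** I pinched both tabs at 5 N, until the fingers stood 40 mm apart (tabs upright).
- **Draw out:** I raised the grip to 14 N and drew the filter straight up. No reading exceeded about 3.3 N, roughly the filter's weight.
- **Locate the empty socket:** The images put it about 2.5 mm in x and 3.7 mm in y off the plate centre.
- **Plug in:** The foot went in there without touching the rim, so I did not have to search. I pressed it to an estimated 17 mm underside height with at most about 3 N, then opened the jaws.

**Last checks:**
- **Filter:** In the side view, the outline drawn for a latched filter with both tabs out fits the picture to within about 1.5 mm.
- **Bystanders:** Everything in the top view is where it was at the start, except the mug, which the arm mostly hides there. I did not check the mug again, but the gripper stayed well above it.
- **Contact:** The gripper was open and clear of everything, with contact force near zero.

No check failed. The only disagreement was in the socket's x offset: 0.9 mm from the top view and 4.1 mm from the side view. I used a value in between, and it worked.

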